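# Bolt the guard box's hatch

## Task

Bolt the hatch of the green guard box: slide the barrel bolt across by its red ball handle into the staple, then turn the handle down towards the front until it lies fully home in its notch, and let go. The notch has to be found by feel; do not force the handle against the barrel, and leave the things round the box where they are.

Things in the scene. Friction and masses are not known exactly. Their poses are not given: they have to be found in the camera images.
- guard_box: fixed green metal box, 140 (x) x 300 (y) x 73 mm high, grey hatch on top. Origin at table height under the bolt's axis, 55 mm behind the front face, mid-length; x away from the front, y along the bolt towards the staple (the way it is shot), z up. Bolt axis parallel to y, 105 mm above the table
- bolt (a joint): how far the bolt (steel rod, 16 mm diameter) is slid along the box's y, m: 0 to 0.012 as found, withdrawn. Steady friction of about 4 N. Its nose is at box y = 50 mm + this value, the handle's stem at box y = -50 mm + this value
- handle (a joint): turn of the handle about the bolt's axis, rad: 0 straight up, grows as it tips down to the box's front (-x), 1.57 level; home in the notch it reads 1.57 to 1.66. Friction about 0.06 N m; it stays where it is left. Away from the notch it is stopped by the top of the notched plate at about 0.95
- knob (a point): centre of the red ball on the handle's end, 24 mm diameter, 62 mm from the bolt's axis: at handle angle a it is at box x = -62 sin a, y = -50 + bolt, z = 105 + 62 cos a (mm). The stem is 10 mm thick
- lever: the handle's stem and red ball, turning with the handle; origin on the bolt's axis where the handle stands, its z axis along the stem towards the ball
- latch_plate: dark slotted steel strip fixed to the hatch, with all it carries: the steel barrel, i.e. two guides round the bolt (32 mm wide, tops 16 mm above the axis) and the notched plate before them. Origin 74 mm above the table under the axis, at box y = -35 mm; it does not tell where the notch is, for the barrel may be screwed on anywhere along the slots
- plate_line (a point): a point on the notched plate's top line at box y = -35 mm, not at the notch. Upright steel plate 6 mm thick, middle 28 mm before the axis, top 17 mm above the axis; one open notch 13.5 mm wide, floor 6 mm below the axis. The stem is at the notch's middle at a bolt value between 0.038 and 0.070, not told; 12 mm further on it meets the front guide, a hard stop
- staple (a point): top of the steel staple on the green frame that takes the bolt's nose: an arch 34 mm wide (x), 20 mm long (y), top 122 mm above the table, at box y = +76 mm
- tape_roll: roll of brown tape, 98 mm wide, 46 mm high, lying on the table to the left of the box; origin under its centre
- grey_bin: grey plastic bin, 116 x 178 x 78 mm, standing on the table to the right of the box; origin under its centre
- marker: black and white marker pen, 14 x 132 x 14 mm, lying to the left behind the box; origin under its middle

How it is judged:
On the way:
1. the bolt is slid across into the staple (bolt past 30 mm) with the handle still up (below 1.1 rad) (value of joint bolt above 0.03 m and value of joint handle below 1.1 rad), for 0.05 s.
At the end, for the whole second after the job is handed in: The bolt is in the staple (slid more than 33 mm) and the handle lies home in the notch (turned past 1.48 rad), at rest and let go (value of joint bolt above 0.033 m and value of joint handle above 1.48 rad and velocity of joint handle between -0.05 and 0.05 rad/s); the robot touches nothing.
It fails at once if the handle is forced against the barrel, its notched plate or its guide (more than 25 N) (contact force between lever and latch_plate above 25 N).
It fails at once if the tape roll, the grey bin or the marker is shifted by more than 20 mm (distance of any of tape_roll, grey_bin, marker from where it was at the start of the episode above 0.02 m).
It also fails if it takes over 45 s, if anything falls off the work surface, if the arm or the gripper's body presses on something with over 40 N, if the wrist force passes 120 N, or if a joint passes its speed limit or range.

## Robot

A 7-joint arm with a two-finger parallel gripper is mounted at the origin on a cart in front of the work surface, level with it; the furniture and walls round the work are solid. World frame = base frame: x ahead of the robot, y to its left, z up, the work surface at z = 0. Lengths are in m, angles in rad, forces in N, time in s.
With the tool pointing down it reaches from about 0.4 to 0.85 m from the base axis. Payload 10.4 kg.
Tool frame: the origin (TCP) lies at the very end of the fingers, on their centre line; the grasp point (between the pads) lies 19 mm behind it (r.pinch_z is the distance from the TCP to the grasp point, in m); z points along the fingers, y is the line along which they close (so a half turn about z gives the same grasp; the last joint's range is limited). The gripper opens to 87 mm and grips with 3 to 60 N. Pads are 19 mm wide; open, the fingers measure 117 mm over their backs; the gripper's body (75 mm by 190 mm) begins 51 mm behind the grasp point.
Start: joints at [1.316, 0.332, -0.065, 1.46, 0.022, 1.35, -0.088], TCP at [0.144, -0.608, 0.223] pointing down, gripper open.
Joint ranges: [-2.6, 2.6], [-0.5, 2.12], [-1.47, 1.34], [0.16, 2.42], [-1.27, 4.41], [0.06, 2.06], [-2.6, 2.6]. Speed limits (rad/s): [2.22, 2.22, 2.79, 2.79, 3.14, 3.14, 3.14].

## Interface

Orientations are given as a unit quaternion [x, y, z, w].
In Python, from bench import r, camera gives the robot as it stands. The module is installed in compiled form; this text tells all that it offers.
- The arm moves only by the shell command python3 -m pendant 'ROWS' [FORCE]. ROWS is JSON, a list of rows, each an object with "dp": the shift along the tool's x, y, z as a fraction of full scale, a list of three; "rotation": the turn, a rotation vector about the tool's x, y, z as a fraction of full scale, a list of three; "jaw": the opening, from 0 (shut) to 1 (fully open). A call has 1 to 8 rows; each row is the pose to reach, as a shift and turn from the pose commanded when the call began, along the tool's axes at that moment, turning the shorter way round; what a row does not reach only later rows make up. Full scale, the value 1, is 0.15 m for a shift and 2 pi rad for a turn. A row lasts 1/8 s, in which the tool goes at most 62.5 mm and 10.7 degrees, less where a joint would pass 70% of its speed; a pose out of reach is approached as far as the arm can. A call with a number of a shift or a turn outside -1 to 1 is refused whole. A call with a gripper value outside its range is refused whole. The fingers move at their own pace and stop on an object; FORCE is the grip in N (left out, the last holds). Time passes only in rows, so rows that repeat a pose let the fingers close. It gives the time, the measured TCP pose, the force, the opening and the grip force at its end, in the units of the state.
- r.read_state(): the state, without advancing time (a new reading comes with each control period).
- camera(name): name is "scene" or "side" or "wrist"; returns a dict with "image" (384x512x3 uint8, red, green, blue), "z_map" (384x512 float32, m along the optical axis (not along the pixel's ray), 0 where there is no reading), "mtx" (3x3 intrinsics, pixels), "T" (4x4, takes a point from camera to world coordinates). Camera axes: x right, y down, z forward; pixel columns grow to the right and rows downward; lengths in m; the calibration is good to about 2 mm. A picture is of the moment at which its call begins.
- r.close_job(): hands the job in; it is judged then, once.
The state is a dict: "time": time; "joint_positions": joint angles; "joint_vel": joint speeds; "joint_torque": joint torques, N m; "ee_pos": TCP position; "eef_rot": TCP orientation; "ft_force": force on the tool from outside, world axes, zero at the start; "torque": the same for the moment, N m; "width": finger opening in m; "grip_force": force on a finger pad.
Only numpy, scipy, OpenCV 4.12 (cv2) and the standard library are available. Lean on these libraries where they do the work, as an engineer would, in place of code of your own. Each camera call takes 0.05 s, during which the arm holds its last target. There are 200 camera calls.

## Working session

There is one attempt and no reset: what is moved stays moved. The work goes in short steps, Python scripts to look and compute and a shell command to move; the robot and the scene stay as the last step left them, time stands still between calls to the robot, and variables do not carry over. Pictures are saved under pics/ and viewed, at most 10 in all, crops included, and the job is handed in when it is done.

```bash
mkdir -p pics
python3 - <<'E'
from bench import r,camera
import cv2,numpy as np
s=r.read_state();print({k:np.round(v,3).tolist() for k,v in s.items()})
ims=[]
for n in("scene","side"):
    c=camera(n);np.savez(f"{n}.npz",**c);ims.append(c["image"])
    im=c["image"].astype(int);m=((im[...,0]>120)&(im[...,1]<70)&(im[...,2]<70)).astype(np.uint8)
    k,l,st,ce=cv2.connectedComponentsWithStats(m)
    for i in range(1,k):
        if st[i,4]>15:
            u,v=ce[i];z=np.median(c["z_map"][l==i]);p=np.linalg.inv(c["mtx"])@[u,v,1]*(z+.008)
            print(n,st[i],ce[i],(c["T"]@[*p,1])[:3])
    print(c["T"].round(3).tolist())
cv2.imwrite("pics/a.png",cv2.cvtColor(cv2.resize(np.vstack(ims),(512,768))[:, :],cv2.COLOR_RGB2BGR)[:384])
cv2.imwrite("pics/b.png",cv2.cvtColor(ims[1],cv2.COLOR_RGB2BGR))
E
```

```text
{'time': 0.0, 'joint_positions': [1.316, 0.333, -0.065, 1.461, 0.022, 1.35, -0.089], 'joint_vel': [0.0, -0.001, -0.001, 0.0, -0.001, 0.001, 0.001], 'joint_torque': [-0.001, -62.324, 0.024, -38.991, -0.061, 0.039, 0.0], 'ee_pos': [0.143, -0.608, 0.222], 'eef_rot': [0.993, 0.116, -0.0, -0.001], 'ft_force': [0.078, 0.112, -0.335], 'torque': [-0.016, 0.018, -0.046], 'grip_force': 0.0, 'width': 0.087}
scene [177  30   8  27  41] [180.41463415  43.31707317] [0.97270976 0.97778966 0.07999578]
scene [278 100   5   9  21] [280. 104.] [1.01093455 0.36217785 0.05427097]
scene [213 127   5  14  33] [214.45454545 133.3030303 ] [0.73818129 0.44689029 0.00324534]
scene [223 126   6  13  31] [226.16129032 132.19354839] [0.77413435 0.4186872  0.00627532]
scene [247 178   7   5  28] [249.75       179.96428571] [0.56706662 0.06069319 0.16739475]
[[0.737, -0.508, 0.445, 0.04], [-0.675, -0.563, 0.477, -0.499], [0.008, -0.652, -0.758, 0.991], [0.0, 0.0, 0.0, 1.0]]
side [235  62  15  20  32] [241.71875  71.8125 ] [0.9706302  0.98380536 0.07634634]
side [306 131   7   7  21] [308.85714286 133.85714286] [1.00918793 0.36408742 0.05534169]
side [243 144   4  10  18] [244.33333333 148.61111111] [0.73051024 0.43671796 0.01068306]
side [253 144   3  11  22] [254.31818182 149.40909091] [0.77004922 0.41801225 0.00697666]
side [245 180   6   5  23] [247.43478261 182.17391304] [0.56454631 0.0613147  0.1685585 ]
[[0.906, -0.276, 0.321, 0.071], [-0.424, -0.609, 0.67, -0.943], [0.01, -0.743, -0.669, 1.124], [0.0, 0.0, 0.0, 1.0]]
```

View pics/a.png

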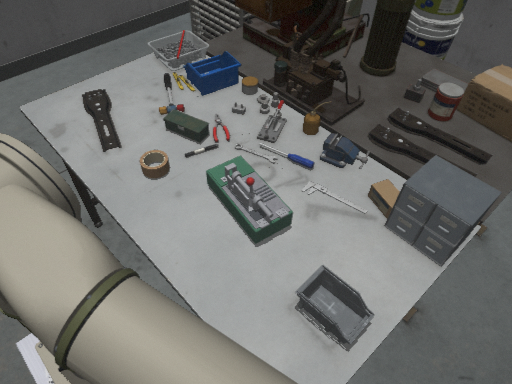

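View pics/b.png

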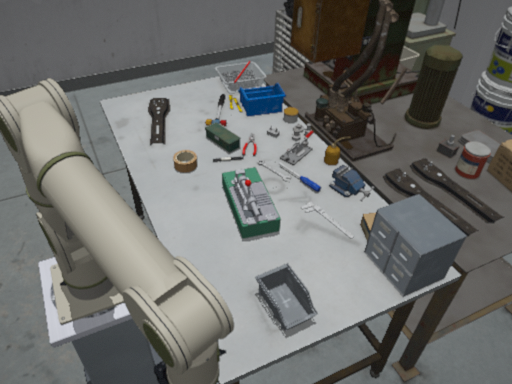

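The scene view shows the green box at about (250,198) with the red ball at (250,180). The tape roll is at (155,163), the bin at (335,305) and the marker at (202,150). Next I'll get the box pose.

```bash
cat > h.py <<'E'
import numpy as np,cv2
def pts(c):
    h,w=c["z_map"].shape;u,v=np.meshgrid(np.arange(w),np.arange(h));z=c["z_map"]
    P=np.stack([(u-c["mtx"][0,2])/c["mtx"][0,0]*z,(v-c["mtx"][1,2])/c["mtx"][1,1]*z,z],-1)
    return P@c["T"][:3,:3].T+c["T"][:3,3]
E
python3 - <<'E'
from h import *
tiles=[]
for n in("scene","side"):
    c=dict(np.load(n+".npz"));P=pts(c);im=c["image"].astype(int)
    g=(im[...,1]>im[...,0]+15)&(im[...,1]>im[...,2]+5)
    near=(np.hypot(P[...,0]-.57,P[...,1]-.1)<.22)
    m=near&g&(abs(P[...,2]-.073)<.008)
    rc=cv2.minAreaRect(P[m][:,:2].astype(np.float32)*1000);print(n,m.sum(),rc,cv2.boxPoints(rc).round().tolist())
    m=near&(P[...,2]>.015)&(P[...,2]<.2)
    rc=cv2.minAreaRect(P[m][:,:2].astype(np.float32)*1000);print(n,m.sum(),rc)
    for a,b in((.095,.108),(.108,.13),(.13,.19)):
        q=P[near&(P[...,2]>a)&(P[...,2]<b)];print(a,len(q),q.min(0).round(3),q.max(0).round(3))
    rows,cols=np.where(m);y0,y1,x0,x1=rows.min()-3,rows.max()+4,cols.min()-3,cols.max()+4
    print(y0,y1,x0,x1)
    t=cv2.resize(c["image"][y0:y1,x0:x1],(390,390));tiles.append(t)
cv2.imwrite("pics/c.png",cv2.cvtColor(np.hstack(tiles),cv2.COLOR_RGB2BGR))
E
```

```text
scene 751 ((594.6688232421875, 100.9864730834961), (301.2386779785156, 140.087646484375), 81.28701782226562) [[503.0, -37.0], [641.0, -59.0], [687.0, 239.0], [548.0, 260.0]]
scene 3908 ((595.710693359375, 101.52272033691406), (303.9907531738281, 143.09815979003906), 81.00148010253906)
0.095 202 [ 0.539 -0.041  0.095] [0.608 0.189 0.108]
0.108 439 [ 0.541 -0.043  0.108] [0.612 0.191 0.128]
0.13 68 [0.555 0.047 0.133] [0.578 0.068 0.177]
153 245 203 296
side 500 ((592.6396484375, 98.3416748046875), (301.01416015625, 139.90489196777344), 80.54007720947266) [[499.0, -39.0], [637.0, -62.0], [686.0, 235.0], [548.0, 258.0]]
side 2702 ((592.6904296875, 97.67312622070312), (303.6904602050781, 141.673828125), 80.7398681640625)
0.095 102 [ 0.539 -0.043  0.095] [0.606 0.178 0.108]
0.108 282 [ 0.538 -0.044  0.108] [0.607 0.192 0.127]
0.13 56 [0.553 0.046 0.13 ] [0.574 0.068 0.179]
165 241 219 284
```

View pics/c.png

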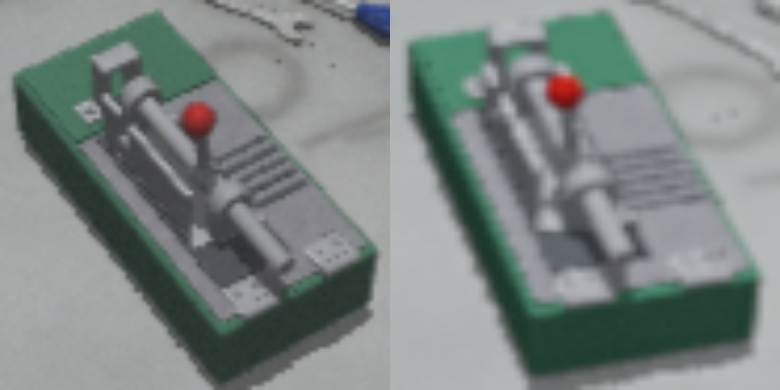

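The crop shows the staple at the far left end, the notched plate on the robot side, and the handle upright. That puts the box yaw at about -9°, with the axis near (0.579, 0.102) and the bolt at about 8 mm. I'll move to above the knob.

```bash
M='python3 -m pendant'
python3 -m pendant '[{"dp":[0.3,-0.3,-0.1],"rotation":[0,0,0],"jaw":1},{"dp":[0.6,-0.6,-0.15],"rotation":[0,0,0],"jaw":1},{"dp":[0.94,-0.92,-0.2],"rotation":[0,0,0],"jaw":1},{"dp":[0.94,-0.92,-0.2],"rotation":[0,0,0],"jaw":1}]' 20
python3 -m pendant '[{"dp":[0.3,-0.3,0],"rotation":[0,0,0],"jaw":1},{"dp":[0.6,-0.6,0],"rotation":[0,0,0],"jaw":1},{"dp":[0.94,-0.92,0],"rotation":[0,0,0],"jaw":1},{"dp":[0.94,-0.92,0],"rotation":[0,0,0],"jaw":1}]'
python3 -m pendant '[{"dp":[0.3,-0.3,0],"rotation":[0,0,0.02],"jaw":1},{"dp":[0.6,-0.6,0],"rotation":[0,0,0.04],"jaw":1},{"dp":[0.94,-0.92,0],"rotation":[0,0,0.062],"jaw":1},{"dp":[0.94,-0.92,0],"rotation":[0,0,0.062],"jaw":1},{"dp":[0.94,-0.92,0],"rotation":[0,0,0.062],"jaw":1}]'
python3 - <<'E'
from bench import r,camera
from h import *
s=r.read_state();print(s["time"],s["ee_pos"],s["eef_rot"],s["ft_force"])
c=camera("wrist");np.savez("wrist1.npz",**c);print(c["T"].round(3).tolist())
cv2.imwrite("pics/d.png",cv2.cvtColor(c["image"],cv2.COLOR_RGB2BGR))
E
```

```text
time: 0.6
ee_pos: [0.252, -0.4384, 0.2533]
eef_rot: [0.993, 0.119, 0.0, 0.0]
ft_force: [-0.7, -0.6, 0.5]
width: 0.0874
grip_force: 0.0
time: 1.1
ee_pos: [0.3565, -0.2719, 0.2526]
eef_rot: [0.993, 0.118, 0.0, -0.0]
ft_force: [-0.9, -0.7, 1.0]
width: 0.0867
grip_force: 0.0
time: 1.72
ee_pos: [0.4601, -0.109, 0.2522]
eef_rot: [0.997, -0.078, -0.0, -0.0]
ft_force: [0.1, -0.0, 0.4]
width: 0.0866
grip_force: 0.0
1.725 [ 0.46005467 -0.10904194  0.25216192] [ 9.96937965e-01 -7.81954374e-02 -3.96656054e-04 -1.01689153e-04] [ 0.09776641 -0.00389574  0.36515464]
[[-0.156, -0.954, -0.256, 0.531], [-0.988, 0.15, 0.04, -0.121], [-0.0, 0.26, -0.966, 0.414], [0.0, 0.0, 0.0, 1.0]]
```

View pics/d.png

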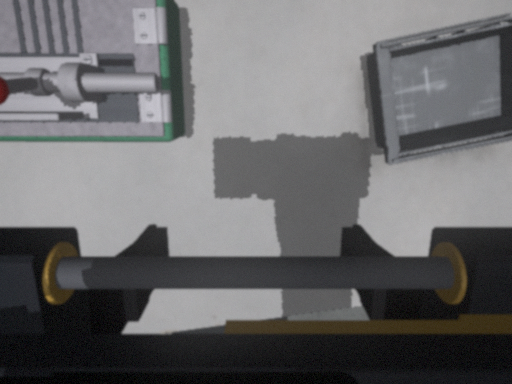

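The wrist view shows the tool aligned with the box. The ball is at (0,92), cut off at the left edge. I'll move left, still clear of the box, to see the whole notched plate.

```bash
python3 -m pendant '[{"dp":[0,-0.4,0],"rotation":[0,0,0],"jaw":1},{"dp":[0,-0.8,0.1],"rotation":[0,0,0],"jaw":1},{"dp":[0,-1,0.2],"rotation":[0,0,0],"jaw":1}]'
python3 -m pendant '[{"dp":[0,-0.4,0],"rotation":[0,0,0],"jaw":1},{"dp":[0,-0.4,0],"rotation":[0,0,0],"jaw":1},{"dp":[0,-0.4,0],"rotation":[0,0,0],"jaw":1}]'
python3 - <<'E'
from bench import r,camera
from h import *
s=r.read_state();print(s["time"],s["ee_pos"],s["eef_rot"],s["ft_force"])
c=camera("wrist");np.savez("wrist2.npz",**c)
P=pts(c);im=c["image"].astype(int);m=(im[...,0]>120)&(im[...,1]<70)&(im[...,2]<70)&(P[...,2]>.13)
v,u=np.where(m);print(u.mean(),v.mean(),np.ptp(u),np.ptp(v),P[m].max(0))
z=np.percentile(c["z_map"][m],2)+.012;p=np.linalg.inv(c["mtx"])@[(u.min()+u.max())/2,(v.min()+v.max())/2,1]*z
print("ball",(c["T"]@[*p,1])[:3])
cv2.imwrite("pics/e.png",cv2.cvtColor(cv2.resize(c["image"][:230],None,fx=1.5,fy=1.5),cv2.COLOR_RGB2BGR))
E
```

```text
time: 2.15
ee_pos: [0.4838, 0.0406, 0.2224]
eef_rot: [0.997, -0.078, 0.0, 0.0]
ft_force: [0.2, -0.9, -0.2]
width: 0.0869
grip_force: 0.0
time: 2.52
ee_pos: [0.4933, 0.0968, 0.2222]
eef_rot: [0.997, -0.08, -0.0, 0.001]
ft_force: [-0.3, -0.3, 0.2]
width: 0.0866
grip_force: 0.0
2.525 [0.49334635 0.09682595 0.2221994 ] [ 9.96814470e-01 -7.97529409e-02 -2.69486086e-04  5.54484699e-04] [-0.31148324 -0.27695134  0.21044584]
296.3964601769911 87.8353982300885 37 38 [0.57740492 0.08526417 0.38379804]
ball [0.56668519 0.0587913  0.16639938]
```

View pics/e.png

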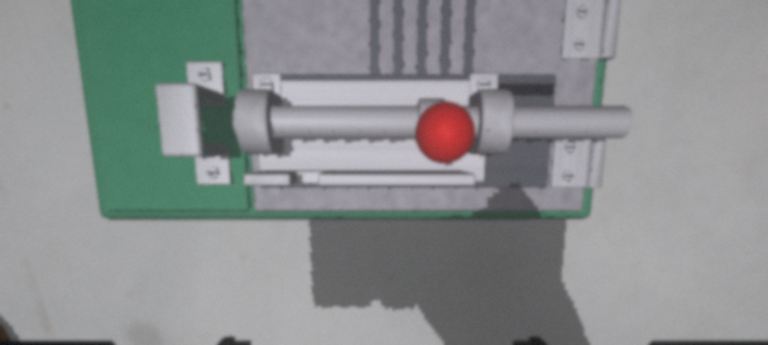

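The wrist view shows the ball at (445,131), the barrel and the plate strip at v≈180. There's a notch-like break near u≈295–320. I'll measure that.

Run:
```python
from h import *
c=dict(np.load("wrist2.npz"));P=pts(c)
a=np.deg2rad(-9.0);X=np.array([np.cos(a),np.sin(a)]);Y=np.array([-np.sin(a),np.cos(a)])
K=np.linalg.inv(c["mtx"])
ballxy=np.array([.5667,.0588])
def cast(u,v,z):
    d=c["T"][:3,:3]@(K@[u,v,1]);o=c["T"][:3,3];p=o+d*(z-o[2])/d[2];return (p[:2]-ballxy)@X*1e3,(p[:2]-ballxy)@Y*1e3
for u in range(162,322,4): print(u,"dy %.1f"%cast(u,119,.122)[1],c["image"][115:125,u,1].tolist(),(P[117:123:2,u,2]*1e3).round().tolist())
for u,v,z in((157,80,.121),(182,80,.121),(121,80,.122),(106,80,.122)):print(u,np.round(cast(u,v,z),1))
cv2.imwrite("pics/f.png",cv2.cvtColor(cv2.resize(c["image"][50:145,90:340],None,fx=3,fy=4,interpolation=cv2.INTER_CUBIC),cv2.COLOR_RGB2BGR))
```

```text
162 dy 93.7 [128, 134, 143, 144, 148, 151, 152, 146, 139, 133] [74.0, 72.0, 73.0]
166 dy 90.7 [122, 148, 175, 185, 183, 182, 174, 159, 130, 107] [121.0, 121.0, 122.0]
170 dy 87.8 [113, 144, 168, 182, 182, 178, 175, 162, 144, 140] [120.0, 122.0, 121.0]
174 dy 84.8 [110, 143, 173, 184, 185, 184, 181, 159, 137, 123] [122.0, 121.0, 121.0]
178 dy 81.8 [108, 144, 174, 189, 192, 188, 182, 166, 134, 113] [122.0, 122.0, 122.0]
182 dy 78.9 [109, 147, 177, 189, 193, 189, 185, 169, 136, 123] [120.0, 121.0, 121.0]
186 dy 75.9 [111, 149, 178, 190, 193, 192, 184, 163, 135, 114] [121.0, 122.0, 121.0]
190 dy 73.0 [110, 144, 169, 182, 186, 186, 180, 163, 134, 117] [121.0, 120.0, 121.0]
194 dy 70.0 [82, 80, 86, 86, 86, 87, 86, 91, 100, 105] [118.0, 119.0, 119.0]
198 dy 67.0 [142, 125, 104, 99, 95, 96, 97, 101, 102, 111] [98.0, 99.0, 98.0]
202 dy 64.1 [181, 186, 188, 184, 183, 175, 156, 127, 103, 106] [100.0, 99.0, 99.0]
206 dy 61.1 [181, 199, 201, 199, 201, 194, 168, 132, 109, 108] [97.0, 99.0, 99.0]
210 dy 58.2 [184, 196, 199, 200, 198, 194, 170, 139, 113, 115] [97.0, 99.0, 98.0]
214 dy 55.2 [136, 155
[... 1638 characters left out ...]
 166, 134, 116] [122.0, 121.0, 121.0]
294 dy -4.1 [104, 142, 172, 183, 192, 190, 183, 165, 135, 114] [122.0, 121.0, 121.0]
298 dy -7.0 [110, 144, 168, 185, 189, 191, 184, 164, 135, 115] [121.0, 122.0, 121.0]
302 dy -10.0 [109, 140, 168, 184, 189, 189, 183, 166, 136, 116] [121.0, 121.0, 120.0]
306 dy -12.9 [109, 142, 168, 184, 186, 189, 179, 165, 131, 113] [121.0, 121.0, 123.0]
310 dy -15.9 [121, 142, 170, 181, 185, 186, 178, 165, 130, 118] [121.0, 120.0, 122.0]
314 dy -18.9 [151, 152, 170, 182, 185, 184, 176, 161, 132, 118] [121.0, 121.0, 121.0]
318 dy -21.8 [184, 183, 182, 176, 172, 147, 122, 101, 95, 97] [77.0, 77.0, 76.0]
157 [ 7.2 95.6]
182 [ 7.1 77.5]
121 [  7.2 121.2]
106 [  7.2 132. ]
```

View pics/f.png

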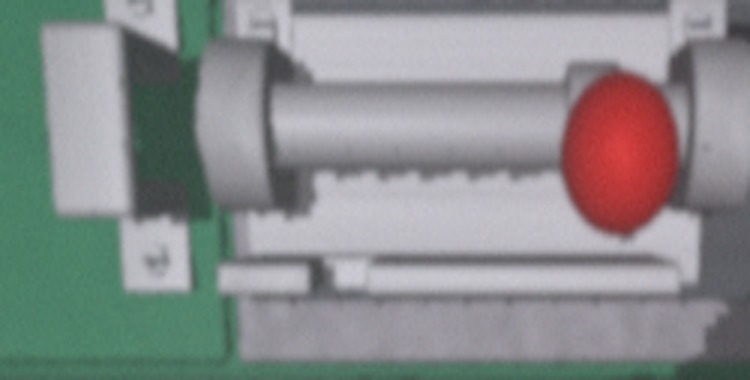

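The notch spans u≈192–213, which puts its middle about 63 mm along from the present stem position. I'll grasp the ball across box y.

```bash
python3 -m pendant '[{"dp":[0.3,0.1,0],"rotation":[0,0,0],"jaw":1},{"dp":[0.522,0.173,0],"rotation":[0,0,0],"jaw":1},{"dp":[0.522,0.173,0.05],"rotation":[0,0,0],"jaw":1},{"dp":[0.522,0.173,0.25],"rotation":[0,0,0],"jaw":1},{"dp":[0.522,0.173,0.48],"rotation":[0,0,0],"jaw":1},{"dp":[0.522,0.173,0.48],"rotation":[0,0,0],"jaw":1}]'
python3 -m pendant '[{"dp":[0,0,0],"rotation":[0,0,0],"jaw":0.25},{"dp":[0,0,0],"rotation":[0,0,0],"jaw":0.25},{"dp":[0,0,0],"rotation":[0,0,0],"jaw":0.25},{"dp":[0,0,0],"rotation":[0,0,0],"jaw":0},{"dp":[0,0,0],"rotation":[0,0,0],"jaw":0},{"dp":[0,0,0],"rotation":[0,0,0],"jaw":0},{"dp":[0,0,0],"rotation":[0,0,0],"jaw":0}]' 20
```

```text
time: 3.32
ee_pos: [0.5644, 0.0594, 0.1484]
eef_rot: [0.997, -0.08, -0.002, 0.001]
ft_force: [0.9, -0.9, 0.8]
width: 0.0871
grip_force: 0.0
time: 4.2
ee_pos: [0.5664, 0.0611, 0.1505]
eef_rot: [0.997, -0.079, -0.0, 0.0]
ft_force: [-0.3, -4.5, 1.1]
width: 0.0254
grip_force: 2.1
```

```bash
python3 -m pendant '[{"dp":[0,0,0],"rotation":[0,0,0],"jaw":0},{"dp":[0,0,0],"rotation":[0,0,0],"jaw":0},{"dp":[0,-0.04,0],"rotation":[0,0,0],"jaw":0},{"dp":[0,-0.1,0],"rotation":[0,0,0],"jaw":0},{"dp":[0,-0.17,0],"rotation":[0,0,0],"jaw":0},{"dp":[0,-0.24,0],"rotation":[0,0,0],"jaw":0},{"dp":[0,-0.3,0],"rotation":[0,0,0],"jaw":0},{"dp":[0,-0.3,0],"rotation":[0,0,0],"jaw":0}]' 20
python3 - <<'E'
from bench import r,camera
from h import *
s=r.read_state();print(s["time"],s["ee_pos"],s["ft_force"],s["grip_force"])
c=camera("side");np.savez("side2.npz",**c)
cv2.imwrite("pics/g.png",cv2.cvtColor(cv2.resize(c["image"][130:260,190:320],(520,520)),cv2.COLOR_RGB2BGR))
E
```

```text
time: 5.2
ee_pos: [0.5736, 0.1066, 0.1505]
eef_rot: [0.997, -0.078, 0.0, -0.0]
ft_force: [0.6, 0.6, -0.6]
width: 0.0227
grip_force: 20.0
5.2 [0.5735832  0.10660288 0.15052395] [ 0.6075554   0.62885879 -0.56978719] 20.00001758337021
```

View pics/g.png

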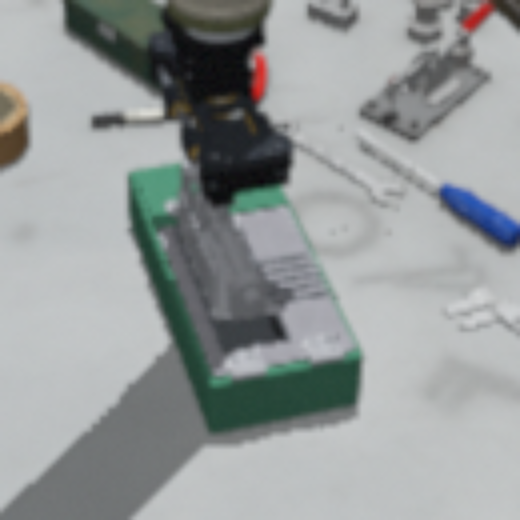

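The side view shows the gripper at (240,150) holding the ball, with the bolt slid towards the staple. Ball and guide positions suggest the handle started at about 0.1 rad. Next is 13 mm further along, then tipping to about 0.85 rad.

```bash
python3 -m pendant '[{"dp":[0,-0.05,0],"rotation":[0,0,0],"jaw":0},{"dp":[0,-0.09,0],"rotation":[0,0,0],"jaw":0},{"dp":[-0.06,-0.09,0.01],"rotation":[0,0,0],"jaw":0},{"dp":[-0.122,-0.09,0.031],"rotation":[0,0,0],"jaw":0},{"dp":[-0.17,-0.09,0.055],"rotation":[0,0,0],"jaw":0},{"dp":[-0.211,-0.09,0.082],"rotation":[0,0,0],"jaw":0},{"dp":[-0.271,-0.09,0.139],"rotation":[0,0,0],"jaw":0},{"dp":[-0.271,-0.09,0.139],"rotation":[0,0,0],"jaw":0}]' 20
python3 - <<'E'
from bench import r
s=r.read_state();print(s["ee_pos"],s["ft_force"],s["torque"],s["width"])
E
```

```text
time: 6.25
ee_pos: [0.5342, 0.1259, 0.1289]
eef_rot: [0.997, -0.078, -0.001, 0.0]
ft_force: [-1.3, 0.2, 0.2]
width: 0.0225
grip_force: 20.0
[0.53422854 0.12591672 0.12885207] [-1.25166298  0.17087119  0.23266252] [0.30025771 0.18565378 0.064731  ] 0.022502029701063096
```

```bash
python3 -m pendant '[{"dp":[0,-0.01,0],"rotation":[0,0,0],"jaw":0},{"dp":[-0.010,-0.01,0.013],"rotation":[0,0,0],"jaw":0},{"dp":[-0.020,-0.01,0.026],"rotation":[0,0,0],"jaw":0},{"dp":[-0.030,-0.01,0.039],"rotation":[0,0,0],"jaw":0},{"dp":[-0.030,-0.01,0.039],"rotation":[0,0,0],"jaw":0}]' 20
python3 - <<'E'
from bench import r
s=r.read_state();print(s["ee_pos"],s["ft_force"],s["torque"],s["width"])
E
```

```text
time: 6.88
ee_pos: [0.5311, 0.1274, 0.1239]
eef_rot: [0.997, -0.079, -0.0, 0.0]
ft_force: [-4.0, -1.4, 3.0]
width: 0.0226
grip_force: 20.0
[0.53106466 0.12739046 0.12385924] [-4.0230319  -1.39352007  2.98653599] [-0.42110776  0.65909572 -0.01144026] 0.022645509328044634
```

```bash
python3 -m pendant '[{"dp":[-0.008,0,-0.004],"rotation":[0,0,0],"jaw":0},{"dp":[-0.018,0,0.01],"rotation":[0,0,0],"jaw":0},{"dp":[-0.026,0,0.025],"rotation":[0,0,0],"jaw":0},{"dp":[-0.035,0,0.042],"rotation":[0,0,0],"jaw":0},{"dp":[-0.035,0,0.042],"rotation":[0,0,0],"jaw":0}]' 20
python3 - <<'E'
from bench import r
s=r.read_state();print(s["ee_pos"],s["ft_force"],s["torque"],s["width"])
E
```

```text
time: 7.5
ee_pos: [0.5263, 0.1287, 0.1174]
eef_rot: [0.997, -0.079, 0.0, -0.0]
ft_force: [5.0, 0.3, -2.2]
width: 0.0227
grip_force: 20.0
[0.52629615 0.12865066 0.11738068] [ 5.03084608  0.34509848 -2.20452283] [ 0.01076526 -1.19177873  0.00169973] 0.022705268635486105
```

```bash
python3 -m pendant '[{"dp":[0.004,0,0.004],"rotation":[0,0,0],"jaw":0},{"dp":[-0.003,0,0.022],"rotation":[0,0,0],"jaw":0},{"dp":[-0.011,0,0.041],"rotation":[0,0,0],"jaw":0},{"dp":[-0.019,0,0.06],"rotation":[0,0,0],"jaw":0},{"dp":[-0.019,0,0.06],"rotation":[0,0,0],"jaw":0}]' 20
python3 - <<'E'
from bench import r
s=r.read_state();print(s["ee_pos"],s["ft_force"],s["torque"],s["width"])
E
```

```text
time: 8.12
ee_pos: [0.5226, 0.1292, 0.108]
eef_rot: [0.997, -0.079, -0.001, -0.0]
ft_force: [-3.2, 2.7, -0.0]
width: 0.0224
grip_force: 20.1
[0.52263341 0.12921609 0.10802119] [-3.20051363e+00  2.65974580e+00 -5.85368890e-04] [0.47972382 0.47516496 0.05321865] 0.02238049501326964
```

```bash
python3 -m pendant '[{"dp":[-0.008,-0.003,0.025],"rotation":[0,0,0],"jaw":0},{"dp":[-0.015,-0.003,0.052],"rotation":[0,0,0],"jaw":0},{"dp":[-0.02,-0.003,0.08],"rotation":[0,0,0],"jaw":0},{"dp":[-0.022,-0.003,0.105],"rotation":[0,0,0],"jaw":0},{"dp":[-0.023,-0.003,0.125],"rotation":[0,0,0],"jaw":0},{"dp":[-0.023,-0.003,0.125],"rotation":[0,0,0],"jaw":0}]' 20
python3 - <<'E'
from bench import r
s=r.read_state();print(s["ee_pos"],s["ft_force"],s["torque"],s["width"])
E
```

```text
time: 8.88
ee_pos: [0.5198, 0.1297, 0.0893]
eef_rot: [0.997, -0.079, -0.0, 0.0]
ft_force: [-1.8, 0.6, -0.4]
width: 0.0222
grip_force: 20.0
[0.5197886  0.12972779 0.08932086] [-1.82894783  0.60542389 -0.37077342] [ 0.05852581  0.41380001 -0.00352022] 0.022161309974469127
```

```bash
python3 -m pendant '[{"dp":[-0.001,0,0.007],"rotation":[0,0,0],"jaw":0},{"dp":[-0.001,0,0.014],"rotation":[0,0,0],"jaw":0},{"dp":[-0.001,0,0.014],"rotation":[0,0,0],"jaw":0}]' 20
python3 - <<'E'
from bench import r,camera
from h import *
s=r.read_state();print(s["ee_pos"],s["ft_force"],s["torque"],s["width"])
E
```

```text
time: 9.25
ee_pos: [0.5198, 0.1298, 0.0876]
eef_rot: [0.997, -0.079, 0.0, 0.0]
ft_force: [-1.5, -0.6, 0.4]
width: 0.0219
grip_force: 20.0
[0.51980453 0.12979687 0.08763905] [-1.49027011 -0.59574047  0.40017873] [-0.15059222  0.44774069 -0.01730335] 0.021943296609512653
```

```bash
python3 -m pendant '[{"dp":[0,0,0.006],"rotation":[0,0,0],"jaw":0},{"dp":[0,0,0.012],"rotation":[0,0,0],"jaw":0},{"dp":[0,0,0.012],"rotation":[0,0,0],"jaw":0}]' 20
python3 - <<'E'
from bench import r,camera
from h import *
s=r.read_state();print(s["ee_pos"],s["ft_force"],s["torque"],s["width"])
E
```

```text
time: 9.62
ee_pos: [0.5198, 0.1298, 0.0858]
eef_rot: [0.997, -0.079, 0.0, 0.0]
ft_force: [-2.5, -0.9, 1.3]
width: 0.0217
grip_force: 20.0
[0.51983044 0.12980308 0.08580629] [-2.53231925 -0.87880879  1.29548154] [-0.14550669  0.46209979  0.00088167] 0.02171702847520229
```

Force is low all the way down, and the ball height of about 0.100 suggests roughly 1.6 rad. I'll let go, rise and look.

```bash
python3 -m pendant '[{"dp":[0,0,0],"rotation":[0,0,0],"jaw":0.6},{"dp":[0,0,0],"rotation":[0,0,0],"jaw":0.6},{"dp":[0,0,0],"rotation":[0,0,0],"jaw":0.6},{"dp":[0,0,0],"rotation":[0,0,0],"jaw":0.6},{"dp":[0,0,-0.3],"rotation":[0,0,0],"jaw":0.6},{"dp":[0,0,-0.6],"rotation":[0,0,0],"jaw":0.6},{"dp":[-0.4,0,-0.9],"rotation":[0,0,0],"jaw":0.6},{"dp":[-0.4,0,-0.9],"rotation":[0,0,0],"jaw":0.6}]' 20
python3 - <<'E'
from bench import r,camera
from h import *
c=camera("wrist");P=pts(c);im=c["image"].astype(int)
m=(im[...,0]>120)&(im[...,1]<70)&(im[...,2]<70)&(P[...,2]<.15)&(P[...,2]>.07)
v,u=np.where(m);print(u.mean(),v.mean(),"top z",np.percentile(P[m][:,2],[90,98]),P[m][:,:2].mean(0))
cv2.imwrite("pics/i.png",cv2.cvtColor(cv2.resize(c["image"],None,fx=1.5,fy=1.5),cv2.COLOR_RGB2BGR))
for n in("scene","side"):
    c=camera(n);P=pts(c);im=c["image"].astype(int)
    m=(im[...,0]>120)&(im[...,1]<70)&(im[...,2]<70)&(np.hypot(P[...,0]-.52,P[...,1]-.13)<.06)
    if m.any():print(n,m.sum(),P[m].mean(0),P[m].max(0))
E
```

```text
time: 10.62
ee_pos: [0.4596, 0.1408, 0.2233]
eef_rot: [0.997, -0.078, 0.002, 0.0]
ft_force: [0.3, -1.1, -0.4]
width: 0.0523
grip_force: 0.0
256.65833333333336 110.55833333333334 top z [0.1178619  0.11849659] [0.52267068 0.12859522]
scene 27 [0.51912444 0.12567813 0.11402932] [0.52831774 0.13329918 0.11876518]
side 20 [0.51741575 0.12496181 0.11419043] [0.52456787 0.13306917 0.11897231]
```

View pics/i.png

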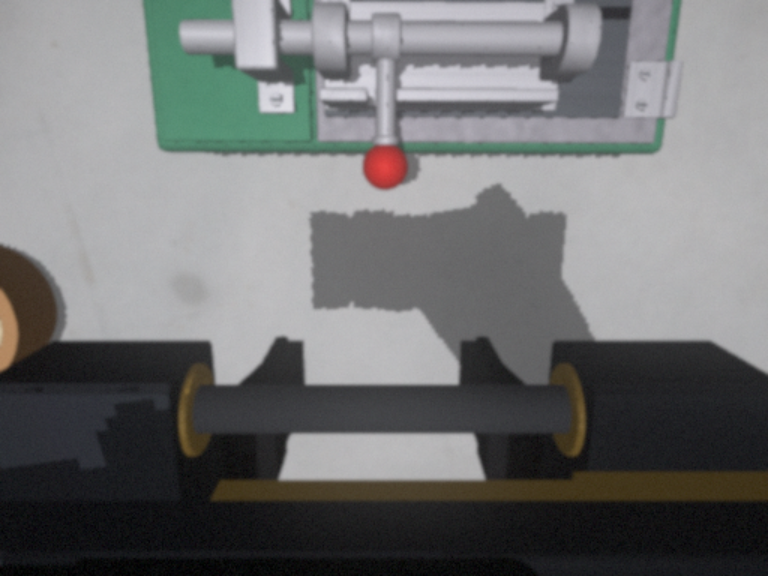

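The wrist view shows the stem lying in the notch at (385,90), the ball out front at (385,165) and the bolt's nose through the staple. The ball's top at 0.1185 gives about 1.55 rad. To be sure it's fully home, I'll press lightly on the ball with shut fingers.

```bash
python3 -m pendant '[{"dp":[0.2,0,0],"rotation":[0,0,0],"jaw":0},{"dp":[0.4,0,0],"rotation":[0,0,0],"jaw":0},{"dp":[0.4,0,0.1],"rotation":[0,0,0],"jaw":0},{"dp":[0.4,0,0.3],"rotation":[0,0,0],"jaw":0},{"dp":[0.4,0,0.5],"rotation":[0,0,0],"jaw":0},{"dp":[0.4,0,0.62],"rotation":[0,0,0],"jaw":0},{"dp":[0.4,0,0.66],"rotation":[0,0,0],"jaw":0},{"dp":[0.4,0,0.66],"rotation":[0,0,0],"jaw":0}]' 10
python3 -m pendant '[{"dp":[0,0,0.01],"rotation":[0,0,0],"jaw":0},{"dp":[0,0,0.02],"rotation":[0,0,0],"jaw":0},{"dp":[0,0,0.03],"rotation":[0,0,0],"jaw":0},{"dp":[0,0,0.03],"rotation":[0,0,0],"jaw":0}]'
python3 -m pendant '[{"dp":[0,0,0.007],"rotation":[0,0,0],"jaw":0},{"dp":[0,0,0.014],"rotation":[0,0,0],"jaw":0},{"dp":[0,0,0.014],"rotation":[0,0,0],"jaw":0}]'
```

```text
time: 11.78
ee_pos: [0.5199, 0.1301, 0.122]
eef_rot: [0.997, -0.079, 0.0, -0.0]
ft_force: [1.1, 0.4, 1.8]
width: 0.0006
grip_force: 0.0
time: 12.28
ee_pos: [0.5198, 0.13, 0.1175]
eef_rot: [0.997, -0.079, 0.0, -0.0]
ft_force: [-0.7, 0.1, 0.2]
width: 0.0006
grip_force: 0.4
time: 12.65
ee_pos: [0.5197, 0.1299, 0.1152]
eef_rot: [0.997, -0.079, -0.0, 0.0]
ft_force: [-0.3, 0.9, 1.1]
width: 0.0006
grip_force: 0.4
```

```bash
python3 -m pendant '[{"dp":[0,0,0.006],"rotation":[0,0,0],"jaw":0},{"dp":[0,0,0.01],"rotation":[0,0,0],"jaw":0},{"dp":[0,0,0.01],"rotation":[0,0,0],"jaw":0}]'
```

```text
time: 13.02
ee_pos: [0.5197, 0.13, 0.114]
eef_rot: [0.997, -0.079, -0.0, 0.0]
ft_force: [-3.8, 0.1, 5.0]
width: 0.0003
grip_force: 2.6
```

The force has risen to 5 N, so the handle is on the notch floor. I'll back off and hand in.

```bash
python3 -m pendant '[{"dp":[0,0,-0.1],"rotation":[0,0,0],"jaw":0},{"dp":[0,0,-0.4],"rotation":[0,0,0],"jaw":0},{"dp":[0,0,-0.7],"rotation":[0,0,0],"jaw":0},{"dp":[-0.4,0,-0.8],"rotation":[0,0,0],"jaw":0},{"dp":[-0.4,0,-0.8],"rotation":[0,0,0],"jaw":0},{"dp":[-0.4,0,-0.8],"rotation":[0,0,0],"jaw":0}]'
python3 - <<'E'
from bench import r,camera
from h import *
c=camera("wrist");P=pts(c);im=c["image"].astype(int)
m=(im[...,0]>120)&(im[...,1]<70)&(im[...,2]<70)&(P[...,2]<.15)&(P[...,2]>.07)
t=np.percentile(P[m][:,2],98);print("top z",t)
if t<.1185: print(r.close_job())
E
```

```text
time: 13.78
ee_pos: [0.461, 0.1388, 0.2345]
eef_rot: [0.997, -0.079, 0.001, 0.0]
ft_force: [0.2, 0.2, -0.6]
width: 0.0008
grip_force: 0.0
top z 0.11381695643531169
the job is handed in; nothing more can be done
None
```

The hatch is bolted: the bolt's nose is through the staple, the handle rests on the notch floor at about 1.6 rad (estimated from the ball's height), the gripper has let go, and the job was handed in at about 14 s; no verdict came back.

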